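# Refill the masking tape dispenser

## Task

Refill the bench dispenser: take the spring spindle with its roll of masking tape from the slanted blue rest, put its sprung steel end into the red cup first and push the spindle towards that cup until the spring is compressed enough for the other end to come down between the cheeks, then line that end up with the grey cup and let the spring push it home, so that the spindle sits by itself in both cups. Let go of the spindle, and only then swing the brake lever forward (towards the tear bar) to its stop; leave the things lying round about where they are.

Things in the scene. Friction and masses are not known exactly. Their poses are not given: they have to be found in the camera images.
- roll_centre (a point): centre of the cream roll of masking tape (50 mm diameter, 60 mm long), solid with its spindle. Its x axis runs along the spindle towards the sprung end. Grip the roll across its diameter. At the start it lies in the rest, 100 mm above the table, its axis rising 30 degrees towards the sprung end, sides and top free; it lifts out at right angles to its axis
- sprung_tip (a point): outer end face of the steel plunger (14 mm diameter, tapering over its last 5 mm to 9 mm): 111 mm from the roll centre when the spring is free, closer by the value of joint plunger
- plain_tip (a point): outer end of the fixed grey stub (14 mm diameter, 15 mm long, tapering over its last 5 mm to 9 mm), 107 mm from the roll centre on the other side
- plunger (a joint): how far the sprung end is pressed in, m: 0 free, 0.030 at its stop; 3 N at 0, growing by 2.5 N per 10 mm; seated between both cups it reads about 0.008
- rest_centre (a point): fixed: point of the slanted blue rest where the roll centre lies at the start, 100 mm above the table; the rest's base is 205 x 90 mm, its x axis is level and points to the low side. V saddles hold the tube 55 mm below and 52 mm above the roll centre along the slope; a beam 30 mm wide runs 34 mm below the axis; a stop plate at the low end rises 8 mm above the axis
- dispenser: fixed tape dispenser, base 120 x 270 x 10 mm, origin on the table under the middle between the cups; y axis from the grey cup to the red cup, x axis away from the tear bar (front). Cheeks 16 mm thick, inner faces 190 mm apart (95 mm either side), tops 94 mm above the table; between them nothing stands higher than 28 mm
- red_cup (a point): centre of the bottom of the blind cup in the red block (left cheek): 75 mm above the table, 20 mm diameter, 10 mm deep, mouth with a 3 mm chamfer facing the grey cup. x, y and z axes as the dispenser's
- grey_cup (a point): the same in the grey block (right cheek), mouth facing the red cup; cup bottoms 210 mm apart, so a free spindle is 8 mm longer than the space between the bottoms. With the sprung end at the bottom of its cup it must be pressed in at least 18 mm for the other end to pass the grey cheek's inner face
- brake (a joint): brake lever, rad: 0 leaning 40 degrees back (dispenser +x), 0.70 upright, 1.3 full forward at its stop = brake on; starts between 0 and 0.2, stays where it is left (about 1.2 N at the knob)
- brake_knob (a point): centre of the black ball (22 mm diameter) on the brake lever, outside the grey cheek
- brake_pivot (a point): pivot of the brake lever, 66 mm above the table; it turns about the dispenser's y axis with the knob centre at 80 mm radius; the rod is 10 mm thick
- multimeter: yellow multimeter, 128 x 70 x 38 mm, lies by; leave it
- pliers: red-handled pliers, 173 x 50 x 11 mm; leave them
- spanner_10: small spanner lying at the front, 124 x 22 x 6 mm; leave it
- battery_e: small black battery, 113 x 70 x 86 mm; leave it
- jelly_jar: pot with blue lid, 68 mm diameter, 61 mm high; leave it
- spindle: the spindle with roll and plunger as a whole, 0.25 kg; origin and axes as roll_centre, centre of mass within 5 mm of it. White tube of 22 mm diameter on either side of the roll: to 68 mm from the centre towards the sprung end (red band near its end), to 92 mm towards the plain end
Not all that is in view belongs to the job. There is more than one size of the spindle; the job needs the larger.

How it is judged:
By the outcome, as a careful person would: the job done as asked, in the order asked, and still so for the second after the job is handed in, with the robot touching nothing.
It also fails if it takes over 59 s, if anything falls off the work surface, if the arm or the gripper's body presses on something with over 40 N, if the wrist force passes 120 N, or if a joint passes its speed limit or range.

## Robot

A 7-joint arm with a two-finger parallel gripper is mounted at the origin on a cart in front of the work surface, level with it; the furniture and walls round the work are solid. World frame = base frame: x ahead of the robot, y to its left, z up, the work surface at z = 0. Lengths are in m, angles in rad, forces in N, time in s.
With the tool pointing down it reaches from about 0.4 to 0.875 m from the base axis. Payload 19.3 kg.
Tool frame: the origin (TCP) lies at the centre of the arm's flange, where the gripper is bolted on; the fingertips stand 173 mm ahead of it and the grasp point (between the pads) lies 155 mm ahead of it; z points along the fingers, y is the line along which they close (so a half turn about z gives the same grasp; the last joint's range is limited). The gripper opens to 85 mm and grips with 20 to 120 N. Pads are 22 mm wide; open, the fingers measure 114 mm over their backs; the gripper's body (76 mm by 85 mm) begins 54 mm behind the grasp point. The pads swing forward as they close: fully open they stand 13 mm farther back than shut.
Start: joints at [1.268, 0.521, -0.036, 1.599, 0.021, 1.021, -0.113], TCP at [0.144, -0.608, 0.405] pointing down, gripper open.
Joint ranges: [-2.91, 2.91], [-0.3, 2.13], [-1.5, 1.42], [0.17, 2.43], [-1.26, 4.41], [0.16, 1.93], [-2.52, 2.52]. Speed limits (rad/s): [1.89, 1.89, 2.39, 2.39, 3.01, 3.01, 3.01].

## Interface

Orientations are given as [roll, pitch, yaw] about the fixed x, y, z axes, in that order (R = Rz(yaw) Ry(pitch) Rx(roll)).
In Python, from workcell import bot, imaging, job gives the robot as it stands.
- The arm moves only by the tool carry_out, never from a script. Its argument "targets" is a list of rows, each a list of 3 entries, a list of its own where there are three numbers: the shift along the tool's x, y, z in units of 0.25 m (1.0 is 0.25 m), then the turn, a rotation vector about the tool's x, y, z in units of 180 degrees (1.0 is 180 degrees), then the opening, from 0 (shut) to 1 (fully open). In form: [[[tx, ty, tz], [wx, wy, wz], jaw], ...]. A call has 1 to 8 rows; each row shifts and turns the commanded pose from where the row before left it, along the tool's axes as they then stand; what a row does not reach is not made up. A row lasts 1/8 s, in which the tool goes at most 62.5 mm and 10.7 degrees, less where a joint would pass 70% of its speed; a pose out of reach is approached as far as the arm can. A call with a number of a shift or a turn outside -1 to 1 is refused whole. A call with a gripper value outside its range is refused whole. The fingers move at their own pace and stop on an object; "force" is the grip in N (left out, the last holds). Time passes only in rows, so rows that do not move let the fingers close. It gives the time, the measured TCP pose, the force and the opening at its end, in the units of the state.
- bot.observe(): the state, without advancing time (a new reading comes with each control period).
- imaging.grab_frame(name): name is "scene" or "top" or "wrist"; returns a dict with "pixels" (420x560x3 uint8, red, green, blue), "mtx" (3x3 intrinsics, pixels), "cam_to_world" (4x4, takes a point from camera to world coordinates); the wrist camera has in their place "mount" (4x4, takes a point from camera to tool coordinates, whose origin is the TCP and whose axes are the flange's). Camera axes: x right, y down, z forward; pixel columns grow to the right and rows downward; lengths in m; the calibration is good to about 2 mm. The wrist camera is an equidistant fisheye: a pixel r from the principal point sees the ray r / f radians off the axis. A picture is of the moment at which its call begins: read the wrist's pose just before it. There is no depth.
- job.job_done(): hands the job in, once; it reports no verdict.
The state is a dict: "clock": time; "qpos": joint angles; "qd": joint speeds; "joint_efforts": joint torques, N m; "position": TCP position; "tool_rot": TCP orientation; "force": force on the tool from outside, world axes, zero at the start; "moment": the same for the moment, N m; "grip_width": finger opening in m.
Only numpy, scipy, OpenCV 4.12 (cv2) and the standard library are available. Lean on these libraries where they do the work, as an engineer would, in place of code of your own. Each camera call takes 0.05 s, during which the arm holds its last target. There are 200 camera calls.

## Working session

There is one attempt and no reset: what is moved stays moved. The work goes in short steps, Python scripts to look and compute and a tool call to move; the robot and the scene stay as the last step left them, time stands still between calls to the robot, and variables do not carry over. Pictures are saved under pics/ and viewed, on a budget of 10 in all, crops included, one or two more only if the job needs it, and the job is handed in when it is done.

Besides the shell and the picture viewer there is one more tool, called by a JSON object that holds its "method" and its "body". carry_out: Moves the arm, as the interface text tells. Its arguments: {"type":"object","properties":{"targets":{"type":"array"},"force":{"type":"number"}},"required":["targets"]}

```bash
ls; mkdir -p pics; cat > h.py <<'E'
import numpy as np, cv2
from workcell import bot, imaging, job
from scipy.spatial.transform import Rotation as R
def save(n,f): cv2.imwrite(f'pics/{f}.png',cv2.cvtColor(imaging_px(n),cv2.COLOR_RGB2BGR))
E
python3 - <<'E'
import cv2,numpy as np,pickle
from workcell import bot,imaging
s=bot.observe();print(s)
d={}
for n in("scene","top","wrist"):
    f=imaging.grab_frame(n);d[n]=f;print(n,f["mtx"].tolist(),np.round(f.get("cam_to_world",f.get("mount")),4).tolist())
pickle.dump((s,d),open('f0.pkl','wb'))
a=np.hstack([cv2.resize(d[n]["pixels"],(560,420)) for n in("scene",)])
cv2.imwrite('pics/s0.png',cv2.resize(a,(800,600))[:,:,::-1])
cv2.imwrite('pics/t0.png',cv2.resize(d["top"]["pixels"],(800,600))[:,:,::-1])
E
```

```text
pics
{'clock': 0.0, 'qpos': array([ 1.26776376,  0.52201652, -0.03636155,  1.60000277,  0.0212249 ,
        1.02111419, -0.11280148]), 'qd': array([-0.00100069,  0.00015215,  0.00035549, -0.00051941,  0.00139025,
       -0.00012999,  0.00039305]), 'joint_efforts': array([-7.05337370e-04, -9.27112269e+01,  1.97973333e+00, -3.69933987e+01,
        1.79147412e-02,  8.19003879e-03,  1.21277512e-05]), 'position': array([ 0.14416692, -0.60799847,  0.40412555]), 'tool_rot': array([-3.14044103e+00,  8.73518068e-05,  2.32863694e-01]), 'force': array([-0.2877613 ,  0.31640088,  0.24372345]), 'moment': array([ 0.04558258, -0.0026784 ,  0.00655492]), 'grip_width': 0.08515485758768328}
scene [[455.4104151561267, 0.0, 270.2215910618297], [0.0, 455.4104151561267, 207.38385375435232], [0.0, 0.0, 1.0]] [[0.7287, -0.5309, 0.4325, 0.0233], [-0.6848, -0.5587, 0.468, -0.635], [-0.0068, -0.6372, -0.7707, 1.1518], [0.0, 0.0, 0.0, 1.0]]
top [[487.68185425873895, 0.0, 280.57954228392435], [0.0, 487.68185425873895, 213.8839272509009], [0.0, 0.0, 1.0]] [[-0.0095, -0.986, 0.1663, 0.3342], [-0.9997, 0.0131, 0.0202, -0.017], [-0.0221, -0.1661, -0.9859, 1.6866], [0.0, 0.0, 0.0, 1.0]]
wrist [[325.19226210127806, 0.0, 281.6360762210696], [0.0, 325.19226210127806, 207.64093650059286], [0.0, 0.0, 1.0]] [[0.0007, -0.9627, -0.2704, 0.0681], [1.0, 0.0009, -0.0007, -0.0002], [0.0009, -0.2704, 0.9627, 0.0301], [0.0, 0.0, 0.0, 1.0]]
```

View pics/s0.png

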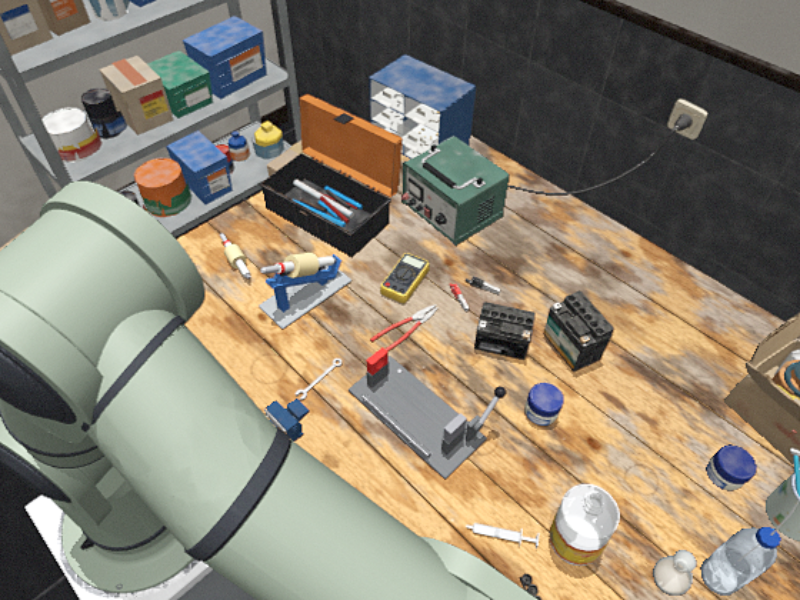

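View pics/t0.png

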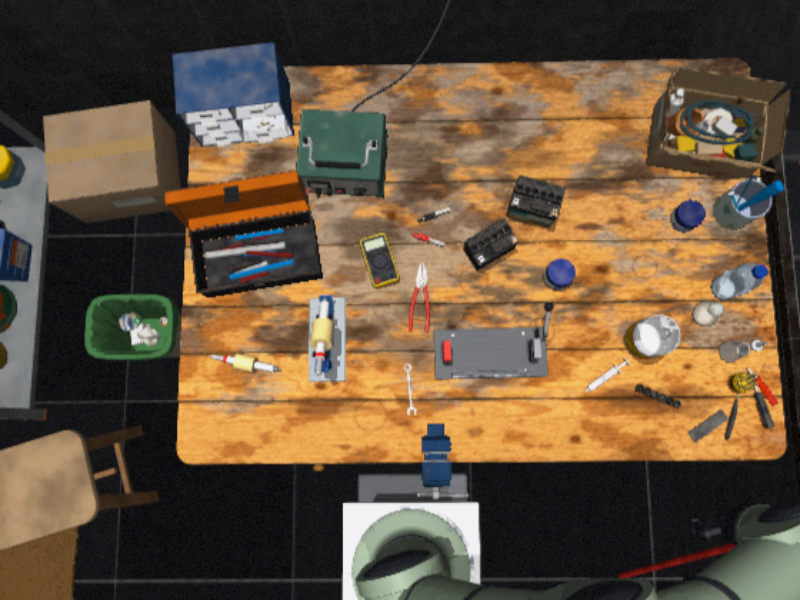

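Two candidates: the spindle in the blue rest (scene ≈(300,265), top ≈(320,340)) and a smaller one flat on the table (scene ≈(237,255), top ≈(245,362)). The task's spindle lies in the slanted blue rest, so the first one fits. I'll confirm it in an enlarged crop.

```bash
python3 - <<'E'
import cv2,numpy as np,pickle
s,d=pickle.load(open('f0.pkl','rb'))
t=d["top"]["pixels"];c=d["scene"]["pixels"]
A=cv2.resize(t[200:280,145:265],(420,280),interpolation=cv2.INTER_CUBIC)
B=cv2.resize(t[200:280,295:395],(350,280),interpolation=cv2.INTER_CUBIC)
C=cv2.resize(c[155:235,150:270],(420,280),interpolation=cv2.INTER_CUBIC)
D=cv2.resize(c[240:340,240:365],(350,280),interpolation=cv2.INTER_CUBIC)
cv2.imwrite('pics/c1.png',np.vstack([np.hstack([A,B]),np.hstack([C,D])])[:,:,::-1])
E
```

```text
(no output)
```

View pics/c1.png

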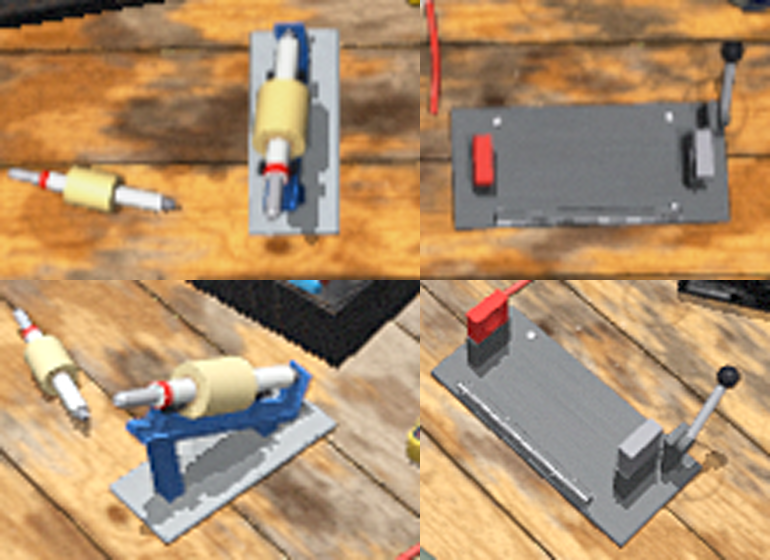

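The crop confirms it. The spindle in the rest is the larger one, with its sprung end (red band, grey plunger) up and towards the robot. The dispenser's red block is at the left, the grey block and lever at the right, and the tear bar is on the robot's side. Next I'll measure positions.

```bash
cat > h.py <<'E'
import numpy as np, cv2, pickle
from scipy.spatial.transform import Rotation as R
def ray(f,uv):
    uv=np.atleast_2d(np.asarray(uv,float)); K=f["mtx"]; T=np.array(f["cam_to_world"])
    d=np.c_[(uv[:,0]-K[0][2])/K[0][0],(uv[:,1]-K[1][2])/K[1][1],np.ones(len(uv))]@T[:3,:3].T
    return T[:3,3],d/np.linalg.norm(d,axis=1)[:,None]
def plane(f,uv,z):
    o,d=ray(f,uv); return o+d*((z-o[2])/d[:,2])[:,None]
def tri(fa,a,fb,b):
    A=np.zeros((3,3));v=np.zeros(3);P=[]
    for f,p in((fa,a),(fb,b)):
        o,d=ray(f,p);d=d[0];M=np.eye(3)-np.outer(d,d);A+=M;v+=M@o;P.append((o,M))
    x=np.linalg.solve(A,v);return x,[np.linalg.norm(M@(x-o)) for o,M in P]
def blob(img,box,fn):
    x0,y0,x1,y1=box;c=img[y0:y1,x0:x1];hsv=cv2.cvtColor(c,cv2.COLOR_RGB2HSV).astype(int)
    m=fn(*cv2.split(hsv.astype(np.int32))).astype(np.uint8)
    n,l,st,ce=cv2.connectedComponentsWithStats(m)
    i=1+st[1:,4].argmax();m=(l==i).astype(np.uint8)
    ct=max(cv2.findContours(m,0,1)[0],key=cv2.contourArea)[:,0]+[x0,y0]
    return ce[i]+[x0,y0],st[i,4],ct
E
python3 - <<'E'
from h import *
s,d=pickle.load(open('f0.pkl','rb'));t,c=d["top"],d["scene"]
np.set_printoptions(precision=4,suppress=True)
cream=lambda h,s,v:(h>17)&(h<32)&(s>50)&(s<125)&(v>130)
red=lambda h,s,v:((h<6)|(h>173))&(s>150)&(v>90)
grey=lambda h,s,v:(s<45)&(v>40)
for nm,fn,bt,bs in(("roll",cream,(210,215,240,255),(190,170,235,205)),("redblk",red,(305,235,318,257),(255,240,272,265)),
   ("band",red,(215,240,235,258),(180,180,205,200))):
    a=blob(t["pixels"],bt,fn);b=blob(c["pixels"],bs,fn)
    print(nm,a[0],a[1],b[0],b[1],a[2].min(0),a[2].max(0),b[2].min(0),b[2].max(0),tri(t,a[0],c,b[0]))
for nm,bx,z in(("disp",(300,226,390,268),.01),("rest",(214,205,244,270),.0)):
    a=blob(t["pixels"],bx,grey);w=plane(t,a[2],z)[:,:2]
    r=cv2.minAreaRect((w*1000).astype(np.float32));print(nm,a[1],r,cv2.boxPoints(r).tolist())
k=lambda h,s,v:v<60
a=blob(t["pixels"],(375,205,392,222),k);b=blob(c["pixels"],(340,262,358,284),k)
print("knob",a[0],a[1],b[0],b[1],tri(t,a[0],c,b[0]))
# grey block top
for z in(.094,):print("red top @z",plane(t,[(472+472-472)/1,0],z)[:0])
# hand-picked crop pts: top crop B scale 3.5 origin (295,200), A origin (145,200)
B=lambda u,v:[295+(u-420)/3.5,200+v/3.5]
A=lambda u,v:[145+u/3.5,200+v/3.5]
print("base corners",plane(t,[B(451,111),B(718,103),B(731,221),B(455,229)],.01))
print("red blk top corners",plane(t,[B(473,135),B(492,134),B(494,188),B(475,188)],.094))
print("grey top corners",plane(t,[B(694,130),B(710,129),B(713,176),B(697,177)],.094))
print("rest corners",plane(t,[A(251,31),A(338,29),A(338,233),A(251,233)],.005))
print("sprung tip/plain",plane(t,[A(272,214)],.1555),plane(t,[A(288,40)],.1-.0535))
print("rollends",plane(t,[A(282,80)],.1),plane(t,[A(279,148)],.1))
E
```

```text
roll [224.7436 232.2784] 273 [211.8881 184.1503] 286 [217 222] [232 244] [198 176] [223 194] (array([0.5443, 0.1989, 0.1003]), [np.float64(0.0015163703942930782), np.float64(0.0015163703942929687)])
redblk [312.3333 245.5333] 75 [263.5833 252.3556] 180 [310 239] [315 252] [256 243] [271 261] (array([ 0.4993, -0.0887,  0.0758]), [np.float64(0.001073046018896473), np.float64(0.0010730460188964897)])
band [223.0714 247.7143] 14 [197.25   187.6667] 12 [220 247] [227 249] [196 184] [198 191] (array([0.4915, 0.2007, 0.1227]), [np.float64(0.0017904878299631675), np.float64(0.001790487829962994)])
disp 2551 ((501.3083801269531, -200.68528747558594), (125.78366088867188, 277.1456604003906), 2.56475830078125) [[432.27862548828125, -65.06558227539062], [444.68048095703125, -341.93365478515625], [570.338134765625, -336.30499267578125], [557.936279296875, -59.436920166015625]]
rest 1043 ((539.9993896484375, 200.42904663085938), (204.0453643798828, 88.15801239013672), 0.22899048030376434) [[437.8013916015625, 244.09996032714844], [438.1536865234375, 155.94264221191406], [642.1973876953125, 156.7581329345703], [641.8450927734375, 244.9154510498047]]
knob [383.75 214.25] 28 [349.4483 274.2759] 29 (array([ 0.5924, -0.3187,  0.1272]), [np.float64(0.0008442993718706616), np.float64(0.0008442993718705986)])
red top @z []
base corners [[ 0.5534 -0.0627  0.01  ]
 [ 0.5581 -0.326   0.01  ]
 [ 0.442  -0.3336  0.01  ]
 [ 0.4371 -0.0645  0.01  ]]
red blk top corners [[ 0.5195 -0.0806  0.094 ]
 [ 0.5203 -0.0984  0.094 ]
 [ 0.4696 -0.0992  0.094 ]
 [ 0.4698 -0.0815  0.094 ]]
grey top corners [[ 0.5217 -0.2871  0.094 ]
 [ 0.5225 -0.302   0.094 ]
 [ 0.4785 -0.3029  0.094 ]
 [ 0.4777 -0.288   0.094 ]]
rest corners [[0.6388 0.2417 0.005 ]
 [0.6397 0.1542 0.005 ]
 [0.4359 0.1535 0.005 ]
 [0.4368 0.2393 0.005 ]]
sprung tip/plain [[0.4444 0.1976 0.1555]] [[0.6219 0.1989 0.0465]]
rollends [[0.5743 0.1972 0.1   ]] [[0.51   0.1995 0.1   ]]
```

```bash
cat >> h.py <<'E'
def euler(r): return R.from_euler('xyz',r)
def disp(yaw,tilt=0.):   # tool x along dispenser y (yaw deg of dispenser), tilt deg: plain end up
    p=np.radians(yaw+90);t=np.radians(tilt)
    x=np.array([np.cos(p)*np.cos(t),np.sin(p)*np.cos(t),-np.sin(t)])
    z=np.array([-np.cos(p)*np.sin(t),-np.sin(p)*np.sin(t),-np.cos(t)])
    return R.from_matrix(np.c_[x,np.cross(z,x),z])
def plan(s,P,Rt,n,jaw):
    "rows from the measured pose to TCP P, rotation Rt"
    p=np.array(s["position"]);r=euler(s["tool_rot"]);w=(r.inv()*Rt).as_rotvec()
    out=[]
    for i in range(n):
        rn=r*R.from_rotvec(w/n)
        out.append([[round(float(v),3) for v in r.inv().apply((np.array(P)-s["position"])/n)/.25],[round(float(v),3) for v in w/n/np.pi],jaw]);r=rn
    q=np.array(P)-p;print("dist",q.round(4),"ang",np.degrees(np.linalg.norm(w)).round(2),"per row mm",1000*np.linalg.norm(q)/n)
    for i in range(0,n,8):print(str(out[i:i+8]).replace(' ',''))
E
python3 - <<'E'
from h import *
from workcell import bot
plan(bot.observe(),[.5,-.2,.42],disp(1.3),16,1)
E
```

```text
dist [0.3559 0.4081 0.0157] ang 77.96 per row mm 33.85549161008067
[[[0.11,-0.079,-0.004],[-0.0,-0.0,-0.027],1],[[0.116,-0.069,-0.004],[-0.0,-0.0,-0.027],1],[[0.122,-0.059,-0.004],[-0.0,-0.0,-0.027],1],[[0.126,-0.048,-0.004],[-0.0,-0.0,-0.027],1],[[0.13,-0.037,-0.004],[-0.0,-0.0,-0.027],1],[[0.133,-0.026,-0.004],[-0.0,-0.0,-0.027],1],[[0.135,-0.015,-0.004],[-0.0,-0.0,-0.027],1],[[0.135,-0.003,-0.004],[-0.0,-0.0,-0.027],1]]
[[[0.135,0.008,-0.004],[-0.0,-0.0,-0.027],1],[[0.134,0.019,-0.004],[-0.0,-0.0,-0.027],1],[[0.132,0.031,-0.004],[-0.0,-0.0,-0.027],1],[[0.129,0.042,-0.004],[-0.0,-0.0,-0.027],1],[[0.125,0.053,-0.004],[-0.0,-0.0,-0.027],1],[[0.12,0.063,-0.004],[-0.0,-0.0,-0.027],1],[[0.114,0.073,-0.004],[-0.0,-0.0,-0.027],1],[[0.107,0.082,-0.004],[-0.0,-0.0,-0.027],1]]
```

{"method": "carry_out", "body": {"targets": [[[0.11,-0.08,-0.004],[0,0,-0.027],1],[[0.116,-0.07,-0.004],[0,0,-0.027],1],[[0.122,-0.06,-0.004],[0,0,-0.027],1],[[0.126,-0.05,-0.004],[0,0,-0.027],1],[[0.13,-0.037,-0.004],[0,0,-0.027],1],[[0.133,-0.026,-0.004],[0,0,-0.027],1],[[0.135,-0.015,-0.004],[0,0,-0.027],1],[[0.135,-0.003,-0.004],[0,0,-0.027],1]]}}

```text
clock: 1.15
position: [0.3232, -0.4017, 0.4128]
tool_rot: [3.141, 0.0, 0.917]
force: [0.7, 0.4, 0.3]
grip_width: 0.0852
```

{"method": "carry_out", "body": {"targets": [[[0.135,0.008,-0.004],[0,0,-0.027],1],[[0.134,0.02,-0.004],[0,0,-0.027],1],[[0.132,0.03,-0.004],[0,0,-0.027],1],[[0.13,0.042,-0.004],[0,0,-0.027],1],[[0.125,0.053,-0.004],[0,0,-0.027],1],[[0.12,0.063,-0.004],[0,0,-0.027],1],[[0.114,0.073,-0.004],[0,0,-0.027],1],[[0.107,0.082,-0.004],[0,0,-0.027],1]]}}

```text
clock: 2.15
position: [0.5013, -0.1974, 0.4208]
tool_rot: [3.141, 0.0, 1.595]
force: [-0.1, -0.7, 0.5]
grip_width: 0.0855
```

{"method": "carry_out", "body": {"targets": [[[0,0,0],[0,0,0],1],[[0,0,0],[0,0,0],1]]}}

```text
clock: 2.4
position: [0.5002, -0.1992, 0.4206]
tool_rot: [-3.141, 0.0, 1.59]
force: [0.2, -0.0, 0.6]
grip_width: 0.0852
```

```bash
python3 - <<'E'
from h import *
from workcell import bot,imaging
s=bot.observe();f=imaging.grab_frame("wrist");pickle.dump((s,f),open('w1.pkl','wb'))
print(s["clock"],s["position"],s["tool_rot"],s["qpos"].round(3),np.abs(s["qd"]).max())
cv2.imwrite('pics/w1.png',cv2.resize(f["pixels"],(800,600),interpolation=cv2.INTER_CUBIC)[:,:,::-1])
E
```

```text
2.4 [ 0.50024571 -0.19918111  0.42057292] [-3.14111544e+00  1.58638180e-04  1.59046004e+00] [ 0.646  0.402 -0.5    1.792  0.224  1.005  0.078] 0.016800143431210574
```

View pics/w1.png

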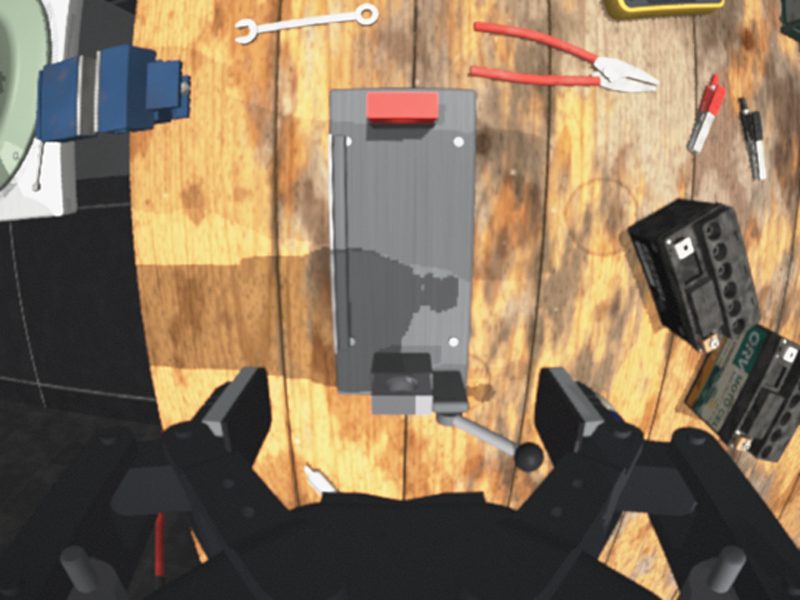

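The wrist view shows the red block at about (402,108), the grey block at (402,390) with its cup mouth at (403,382), the knob at (528,457), and the base corners at (330,90), (475,90) and (338,393). Next I'll cast rays from these.

```bash
cat >> h.py <<'E'
def wray(s,f,uv):
    K=f["mtx"];uv=np.atleast_2d(np.asarray(uv,float));d=(uv-[K[0][2],K[1][2]])/K[0][0];r=np.linalg.norm(d,axis=1)+1e-9
    v=np.c_[d*(np.sin(r)/r)[:,None],np.cos(r)];M=np.array(f["mount"]);q=euler(s["tool_rot"])
    return np.array(s["position"])+q.apply(M[:3,3]),q.apply(v@M[:3,:3].T)
def wplane(s,f,uv,z):
    o,d=wray(s,f,uv);return o+d*((z-o[2])/d[:,2])[:,None]
E
python3 - <<'E'
from h import *
np.set_printoptions(precision=4,suppress=True)
s,f=pickle.load(open('w1.pkl','rb'));k=.7
red=lambda h,s,v:((h<6)|(h>173))&(s>130)&(v>90)
a=blob(f["pixels"],(245,58,320,95),red);print("red px",a[1],a[2].min(0),a[2].max(0))
print(f["pixels"][60:92,281].tolist()[::2])
lo,hi=a[2].min(0),a[2].max(0)+1
print("red top outer corners",wplane(s,f,[[lo[0],lo[1]],[hi[0],lo[1]]],.094))
print("base far corners",wplane(s,f,np.array([[330,90],[475,90]])*k,.01),"near left",wplane(s,f,np.array([[338,393]])*k,.01))
g=f["pixels"][240:295,280].mean(1);print("col280",list(enumerate(g.round().astype(int),240)))
print("row282",[(u,int(f["pixels"][282,u].mean())) for u in range(255,308)])
print("cupmouth grey",wplane(s,f,np.array([[403,382]])*k,.075),"grey top corners",wplane(s,f,np.array([[372,392],[432,392],[372,413],[432,413]])*k,.094))
print("screws",wplane(s,f,np.array([[348,142],[459,142],[352,342],[453,342]])*k,.01))
print("knob",wplane(s,f,np.array([[528,457]])*k,.127))
E
```

```text
red px 957 [257  66] [305  86]
[[226, 175, 124], [140, 141, 140], [225, 154, 152], [248, 124, 115], [247, 124, 115], [247, 124, 115], [247, 125, 115], [247, 126, 115], [247, 126, 116], [247, 126, 117], [248, 127, 118], [216, 76, 71], [177, 46, 42], [102, 48, 48], [48, 50, 51], [72, 73, 74]]
red top outer corners [[ 0.4751 -0.0822  0.094 ]
 [ 0.5191 -0.0813  0.094 ]]
base far corners [[ 0.438  -0.0643  0.01  ]
 [ 0.5555 -0.0619  0.01  ]] near left [[ 0.4427 -0.3306  0.01  ]]
col280 [(240, np.int64(112)), (241, np.int64(106)), (242, np.int64(97)), (243, np.int64(95)), (244, np.int64(100)), (245, np.int64(104)), (246, np.int64(97)), (247, np.int64(67)), (248, np.int64(53)), (249, np.int64(54)), (250, np.int64(53)), (251, np.int64(54)), (252, np.int64(54)), (253, np.int64(54)), (254, np.int64(54)), (255, np.int64(54)), (256, np.int64(56)), (257, np.int64(54)), (258, np.int64(55)), (259, np.int64(54)), (260, np.int64(58)), (261, np.int64(65)), (262, np.int64(73)), (263, np.int64(82)), (264, np.int64(95)), (265, np.int64(101)), (266, np.int64(102)), (267, np.int64(107)), (268, np.int64(112
[... 832 characters left out ...]
(276, 138), (277, 139), (278, 139), (279, 138), (280, 139), (281, 138), (282, 139), (283, 138), (284, 138), (285, 139), (286, 138), (287, 139), (288, 138), (289, 138), (290, 158), (291, 208), (292, 217), (293, 216), (294, 215), (295, 215), (296, 215), (297, 215), (298, 215), (299, 216), (300, 216), (301, 206), (302, 169), (303, 118), (304, 109), (305, 116), (306, 117), (307, 118)]
cupmouth grey [[ 0.5018 -0.2855  0.075 ]] grey top corners [[ 0.4797 -0.2847  0.094 ]
 [ 0.5225 -0.2838  0.094 ]
 [ 0.4796 -0.3022  0.094 ]
 [ 0.5233 -0.3012  0.094 ]]
screws [[ 0.4536 -0.108   0.01  ]
 [ 0.5434 -0.1062  0.01  ]
 [ 0.4567 -0.2794  0.01  ]
 [ 0.5457 -0.2775  0.01  ]]
knob [[ 0.5903 -0.3193  0.127 ]]
```

```bash
python3 - <<'E'
from h import *
from workcell import bot
plan(bot.observe(),[.664,.1985,.312],disp(90,-30),16,1)
E
```

```text
dist [ 0.164   0.3982 -0.1086] ang 92.84 per row mm 27.75505442474499
[[[0.099,0.043,0.027],[0.008,0.008,-0.03],1],[[0.094,0.053,0.028],[0.008,0.008,-0.03],1],[[0.087,0.062,0.029],[0.008,0.008,-0.03],1],[[0.08,0.071,0.03],[0.008,0.008,-0.03],1],[[0.072,0.079,0.03],[0.008,0.008,-0.03],1],[[0.064,0.086,0.03],[0.008,0.008,-0.03],1],[[0.055,0.092,0.029],[0.008,0.008,-0.03],1],[[0.045,0.098,0.028],[0.008,0.008,-0.03],1]]
[[[0.035,0.102,0.026],[0.008,0.008,-0.03],1],[[0.024,0.106,0.024],[0.008,0.008,-0.03],1],[[0.014,0.108,0.022],[0.008,0.008,-0.03],1],[[0.003,0.109,0.02],[0.008,0.008,-0.03],1],[[-0.008,0.109,0.017],[0.008,0.008,-0.03],1],[[-0.019,0.109,0.014],[0.008,0.008,-0.03],1],[[-0.029,0.107,0.01],[0.008,0.008,-0.03],1],[[-0.039,0.104,0.007],[0.008,0.008,-0.03],1]]
```

{"method": "carry_out", "body": {"targets": [[[0.1,0.043,0.027],[0.008,0.008,-0.03],1],[[0.094,0.053,0.028],[0.008,0.008,-0.03],1],[[0.087,0.062,0.029],[0.008,0.008,-0.03],1],[[0.08,0.07,0.03],[0.008,0.008,-0.03],1],[[0.072,0.08,0.03],[0.008,0.008,-0.03],1],[[0.064,0.086,0.03],[0.008,0.008,-0.03],1],[[0.055,0.092,0.03],[0.008,0.008,-0.03],1],[[0.045,0.098,0.028],[0.008,0.008,-0.03],1]]}}

```text
clock: 3.45
position: [0.583, -0.0002, 0.3655]
tool_rot: [-3.029, -0.255, 2.336]
force: [0.7, -0.2, -1.0]
grip_width: 0.0856
```

{"method": "carry_out", "body": {"targets": [[[0.035,0.102,0.026],[0.008,0.008,-0.03],1],[[0.024,0.106,0.024],[0.008,0.008,-0.03],1],[[0.014,0.108,0.022],[0.008,0.008,-0.03],1],[[0.003,0.11,0.02],[0.008,0.008,-0.03],1],[[-0.008,0.11,0.017],[0.008,0.008,-0.03],1],[[-0.02,0.108,0.014],[0.008,0.008,-0.03],1],[[-0.03,0.107,0.01],[0.008,0.008,-0.03],1],[[-0.04,0.104,0.007],[0.008,0.008,-0.03],1]]}}

```text
clock: 4.45
position: [0.6671, 0.1985, 0.3099]
tool_rot: [-3.134, -0.516, 3.135]
force: [-1.2, -0.4, 0.8]
grip_width: 0.0855
```

{"method": "carry_out", "body": {"targets": [[[0,0,0],[0,0,0],1],[[0,0,0],[0,0,0],1]]}}

```text
clock: 4.7
position: [0.6667, 0.1978, 0.3102]
tool_rot: [-3.133, -0.514, 3.131]
force: [0.1, -0.3, 0.7]
grip_width: 0.0856
```

```bash
python3 - <<'E'
from h import *
from workcell import bot,imaging
s=bot.observe();f=imaging.grab_frame("wrist");pickle.dump((s,f),open('w2.pkl','wb'))
print(s["clock"],s["position"],s["tool_rot"],s["qpos"].round(3),np.abs(s["qd"]).max())
print(np.degrees((euler(s["tool_rot"]).inv()*disp(90,-30)).as_rotvec()))
cv2.imwrite('pics/w2.png',cv2.resize(f["pixels"],(800,600),interpolation=cv2.INTER_CUBIC)[:,:,::-1])
E
```

```text
4.7 [0.6666921  0.19775941 0.31024992] [-3.13321872 -0.51447931  3.13084793] [ 0.065  0.997 -0.838  1.208  0.378  1.619  0.85 ] 0.013939025087543737
[-0.17440358  0.52025883 -0.53673138]
```

View pics/w2.png

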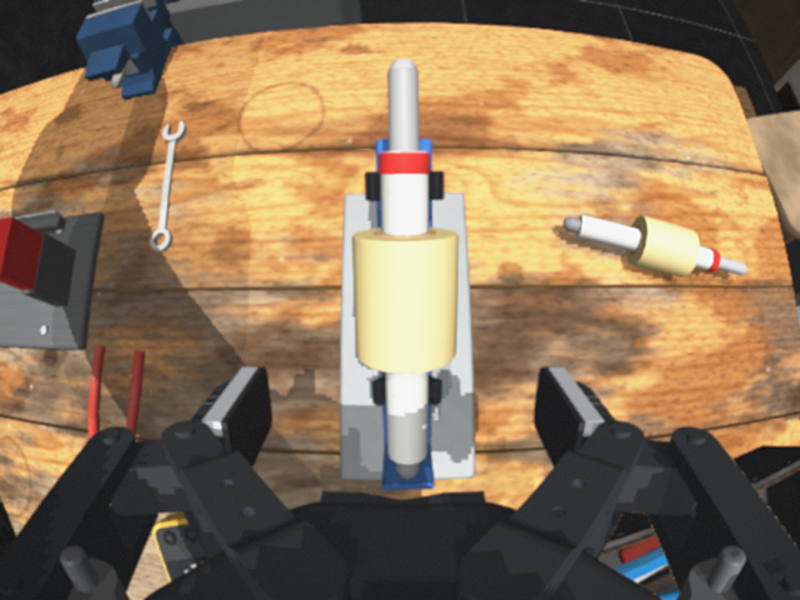

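The spindle is centred in the wrist view: roll at about (406,300), sprung tip (403,62), plain tip (407,475), fingers either side.

```bash
python3 - <<'E'
from h import *
np.set_printoptions(precision=4,suppress=True)
s,f=pickle.load(open('w2.pkl','rb'));k=.7
q=euler(s["tool_rot"])
# tool-frame rays
def T(uv):
    o,d=wray(s,f,np.array(uv)*k);return q.inv().apply(o-s["position"]),q.inv().apply(d)
o,d=T([[403,62],[407,473],[404,152],[404,173],[354,300],[458,300]])
for D in(.24,.245,.25):
    P=o+d*((D-o[2])/d[:,2])[:,None];print(D,P[:4,0],"len",P[0,0]-P[1,0],"centre from sprung/plain",P[0,0]-.111,P[1,0]+.107,"y",P[:2,1],"roll wid y",P[4:,1])
c=np.array([.542,.1985,.1]);print("prior centre in tool",q.inv().apply(c-s["position"]))
E
```

```text
0.24 [ 0.1186 -0.0911  0.077   0.0675] len 0.20967705829601802 centre from sprung/plain 0.007575143644301813 0.015898085348283783 y [0.0005 0.0029] roll wid y [-0.0225  0.0265]
0.245 [ 0.1198 -0.0949  0.0772  0.0675] len 0.21467537792928904 centre from sprung/plain 0.008767339194250129 0.01209196126496108 y [0.0005 0.003 ] roll wid y [-0.0231  0.0272]
0.25 [ 0.121  -0.0987  0.0774  0.0675] len 0.21967369756256008 centre from sprung/plain 0.009959534744198459 0.008285837181638375 y [0.0005 0.0031] roll wid y [-0.0236  0.0278]
prior centre in tool [0.0051 0.0014 0.2444]
```

{"method": "carry_out", "body": {"targets": [[[0.027,0.008,0],[0,0.003,-0.0035],1],[[0,0,0.07],[0,0,0],1],[[0,0,0.07],[0,0,0],1],[[0,0,0.07],[0,0,0],1],[[0,0,0.07],[0,0,0],1],[[0,0,0.06],[0,0,0],1],[[0,0,0.044],[0,0,0],1],[[0,0,0],[0,0,0],1]], "force": 60}}

```text
clock: 5.75
position: [0.6124, 0.2004, 0.2299]
tool_rot: [-3.14, -0.525, -3.137]
force: [0.5, -0.2, 0.2]
grip_width: 0.0855
```

{"method": "carry_out", "body": {"targets": [[[0,0,0],[0,0,0],0.5],[[0,0,0],[0,0,0],0.3],[[0,0,0],[0,0,0],0.3],[[0,0,0],[0,0,0],0.3],[[0,0,0],[0,0,0],0.3],[[0,0,0],[0,0,0],0.3]], "force": 60}}

```text
clock: 6.5
position: [0.6132, 0.1994, 0.2312]
tool_rot: [-3.138, -0.523, -3.139]
force: [1.6, -8.7, 7.7]
grip_width: 0.0485
```

{"method": "carry_out", "body": {"targets": [[[0,0,-0.03],[0,0,0],0.3],[[0,0,-0.06],[0,0,0],0.3],[[0,0,-0.08],[0,0,0],0.3],[[0,0,-0.1],[0,0,0],0.3],[[0,0,-0.12],[0,0,0],0.3],[[0,0,-0.08],[0,0,0],0.3],[[0,0,0],[0,0,0],0.3]]}}

```text
clock: 7.38
position: [0.6721, 0.2012, 0.3338]
tool_rot: [3.141, -0.522, -3.137]
force: [-0.8, 0.6, -3.9]
grip_width: 0.0484
```

```bash
python3 - <<'E'
from h import *
from workcell import bot,imaging
s=bot.observe();f=imaging.grab_frame("wrist");pickle.dump((s,f),open('w3.pkl','wb'))
print(s["clock"],s["position"],s["tool_rot"],s["grip_width"],s["force"],s["moment"])
cv2.imwrite('pics/w3.png',cv2.resize(f["pixels"],(800,600),interpolation=cv2.INTER_CUBIC)[:,:,::-1])
E
```

```text
7.375 [0.67205691 0.20116187 0.33384527] [ 3.14115765 -0.52195201 -3.13712126] 0.04835566028180749 [-0.75788539  0.59924388 -3.94302068] [ 0.01425165 -0.80417581  0.02557611]
```

View pics/w3.png

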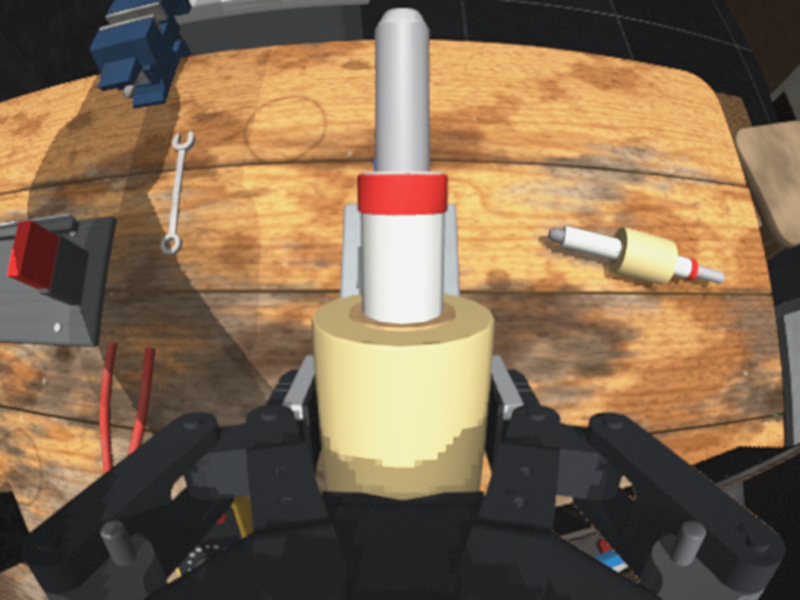

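The roll is held between the pads with its axis along the image: band at (403,193), sprung tip at (403,11). I'll measure how it sits in the tool.

```bash
python3 - <<'E'
from h import *
np.set_printoptions(precision=4,suppress=True)
s,f=pickle.load(open('w3.pkl','rb'));k=.7
o,d=wray(s,f,np.array([[403,10],[403,172],[358,193],[447,193],[362,260],[442,260],[376,120],[429,120],[376,40],[429,40]])*k)
q=euler(s["tool_rot"]);o=q.inv().apply(o-s["position"]);d=q.inv().apply(d)
def at(i,D):return o+d[i]*((D-o[2])/d[i][2])
for D in(.145,.150,.155):print(D,"tip x",at(0,D-.0045)[0],"band end x (nominal 68?)",at(1,D-.011)[0],"y tip",at(0,D)[1])
# depth from widths via tangent: angle between rays = 2*asin(r/dist)
for a,b,r in((2,3,.0115),(4,5,.011),(6,7,.007),(8,9,.007)):
    ang=np.arccos(d[a]@d[b]);L=r/np.sin(ang/2);m=d[a]+d[b];m/=np.linalg.norm(m);print("axis pt",o+m*L)
E
```

```text
0.145 tip x 0.10830810915736064 band end x (nominal 68?) 0.06828292451995127 y tip 0.00033813472888565146
0.15 tip x 0.1101106291610203 band end x (nominal 68?) 0.06826934897598623 y tip 0.00034437141233930647
0.155 tip x 0.11191314916467994 band end x (nominal 68?) 0.06825577343202117 y tip 0.00035060809579296154
axis pt [0.0628 0.0003 0.1514]
axis pt [0.0441 0.0001 0.1559]
axis pt [0.0823 0.0002 0.1553]
axis pt [0.1045 0.0002 0.1544]
```

```bash
cat >> h.py <<'E'
YAW=1.1;O=np.array([.499,-.192,0.])
YH=np.array([-np.sin(np.radians(YAW)),np.cos(np.radians(YAW)),0]);RED=O+.105*YH+[0,0,.075]
def pose(y_tip_from_bottom,tilt,comp=0.,dz=0.,D=.153):
    "TCP for virtual sprung tip that far before cup bottom, spring pressed by comp"
    r=disp(YAW,tilt);u=r.apply([1,0,0]);z=r.apply([0,0,1])
    return RED-y_tip_from_bottom*YH-(.111-comp)*u-D*z+[0,0,dz],r
E
python3 - <<'E'
from h import *
from workcell import bot
P,r=pose(.028,12,0,.1);print(P);plan(bot.observe(),P,r,16,.3)
E
```

```text
[ 0.49899547 -0.19176394  0.34773478]
dist [-0.1725 -0.3928  0.0151] ang 96.64 per row mm 26.831391603668838
[[[0.04,-0.098,0.019],[-0.005,-0.011,0.031],0.3],[[0.03,-0.102,0.016],[-0.005,-0.011,0.031],0.3],[[0.021,-0.104,0.013],[-0.005,-0.011,0.031],0.3],[[0.011,-0.106,0.011],[-0.005,-0.011,0.031],0.3],[[0.001,-0.107,0.009],[-0.005,-0.011,0.031],0.3],[[-0.009,-0.107,0.008],[-0.005,-0.011,0.031],0.3],[[-0.019,-0.105,0.006],[-0.005,-0.011,0.031],0.3],[[-0.029,-0.103,0.006],[-0.005,-0.011,0.031],0.3]]
[[[-0.039,-0.1,0.005],[-0.005,-0.011,0.031],0.3],[[-0.048,-0.096,0.005],[-0.005,-0.011,0.031],0.3],[[-0.057,-0.091,0.006],[-0.005,-0.011,0.031],0.3],[[-0.066,-0.085,0.007],[-0.005,-0.011,0.031],0.3],[[-0.073,-0.078,0.008],[-0.005,-0.011,0.031],0.3],[[-0.08,-0.07,0.01],[-0.005,-0.011,0.031],0.3],[[-0.086,-0.062,0.012],[-0.005,-0.011,0.031],0.3],[[-0.092,-0.054,0.014],[-0.005,-0.011,0.031],0.3]]
```

{"method": "carry_out", "body": {"targets": [[[0.04,-0.098,0.019],[-0.005,-0.011,0.031],0.3],[[0.03,-0.102,0.016],[-0.005,-0.011,0.031],0.3],[[0.02,-0.104,0.013],[-0.005,-0.011,0.031],0.3],[[0.01,-0.106,0.011],[-0.005,-0.011,0.031],0.3],[[0,-0.107,0.009],[-0.005,-0.011,0.031],0.3],[[-0.01,-0.107,0.008],[-0.005,-0.011,0.031],0.3],[[-0.02,-0.105,0.006],[-0.005,-0.011,0.031],0.3],[[-0.03,-0.103,0.006],[-0.005,-0.011,0.031],0.3]]}}

```text
clock: 8.43
position: [0.5854, 0.003, 0.3387]
tool_rot: [-2.984, -0.166, 2.342]
force: [1.5, 0.5, -3.6]
grip_width: 0.0484
```

{"method": "carry_out", "body": {"targets": [[[-0.04,-0.1,0.005],[-0.005,-0.011,0.031],0.3],[[-0.048,-0.096,0.005],[-0.005,-0.011,0.031],0.3],[[-0.057,-0.09,0.006],[-0.005,-0.011,0.031],0.3],[[-0.066,-0.085,0.007],[-0.005,-0.011,0.031],0.3],[[-0.073,-0.078,0.008],[-0.005,-0.011,0.031],0.3],[[-0.08,-0.07,0.01],[-0.005,-0.011,0.031],0.3],[[-0.086,-0.062,0.012],[-0.005,-0.011,0.031],0.3],[[-0.092,-0.054,0.014],[-0.005,-0.011,0.031],0.3]]}}

```text
clock: 9.43
position: [0.4999, -0.1932, 0.3451]
tool_rot: [-3.128, 0.192, 1.594]
force: [0.4, -0.5, -2.8]
grip_width: 0.0485
```

{"method": "carry_out", "body": {"targets": [[[0,0,0],[0,0,0],0.3],[[0,0,0],[0,0,0],0.3]]}}

```text
clock: 9.68
position: [0.5008, -0.1921, 0.3454]
tool_rot: [-3.127, 0.19, 1.598]
force: [0.5, 0.8, -2.6]
grip_width: 0.0484
```

```bash
python3 - <<'E'
from h import *
from workcell import bot
s=bot.observe();print(s["clock"],s["force"],s["qpos"].round(2))
P,r=pose(.028,12,0,.002);plan(s,P,r,7,.3)
E
```

```text
9.675 [ 0.52963782  0.78177634 -2.60185999] [ 0.49  0.47 -0.38  1.9   0.49  0.84 -0.16]
dist [-0.0018  0.0004 -0.0956] ang 1.4 per row mm 13.663001501124295
[[[0.011,-0.0,0.054],[-0.001,-0.001,0.0],0.3],[[0.011,-0.0,0.054],[-0.001,-0.001,0.0],0.3],[[0.011,-0.0,0.054],[-0.001,-0.001,0.0],0.3],[[0.011,-0.001,0.054],[-0.001,-0.001,0.0],0.3],[[0.011,-0.001,0.053],[-0.001,-0.001,0.0],0.3],[[0.011,-0.001,0.053],[-0.001,-0.001,0.0],0.3],[[0.011,-0.001,0.053],[-0.001,-0.001,0.0],0.3]]
```

{"method": "carry_out", "body": {"targets": [[[0.011,0,0.054],[-0.001,-0.001,0],0.3],[[0.011,0,0.054],[-0.001,-0.001,0],0.3],[[0.011,0,0.054],[-0.001,-0.001,0],0.3],[[0.011,-0.001,0.054],[-0.001,-0.001,0],0.3],[[0.011,-0.001,0.053],[-0.001,-0.001,0],0.3],[[0.011,-0.001,0.053],[-0.001,0,0],0.3],[[0.011,-0.001,0.053],[0,0,0],0.3],[[0,0,0],[0,0,0],0.3]]}}

```text
clock: 10.68
position: [0.4993, -0.1924, 0.249]
tool_rot: [3.138, 0.207, 1.598]
force: [0.4, -0.7, -2.0]
grip_width: 0.0486
```

```bash
python3 - <<'E'
from h import *
from workcell import bot,imaging
s=bot.observe();f=imaging.grab_frame("wrist");g=imaging.grab_frame("scene");pickle.dump((s,f,g),open('w4.pkl','wb'))
print(s["clock"],s["position"],s["tool_rot"],s["force"])
P,r=pose(.028,12,0,.002);plan(s,P,r,1,.3)
a=cv2.resize(f["pixels"][0:210,140:420],(400,300),interpolation=cv2.INTER_CUBIC)
b=cv2.resize(g["pixels"][225:345,235:395],(400,300),interpolation=cv2.INTER_CUBIC)
cv2.imwrite('pics/w4.png',np.hstack([a,b])[:,:,::-1])
E
```

```text
10.675 [ 0.49928654 -0.19242792  0.24898874] [3.13808386 0.20677215 1.59767595] [ 0.37710581 -0.69009099 -1.97231954]
dist [-0.0003  0.0007  0.0007] ang 0.54 per row mm 1.0402750099274902
[[[0.002,-0.001,-0.003],[0.002,-0.001,0.002],0.3]]
```

View pics/w4.png

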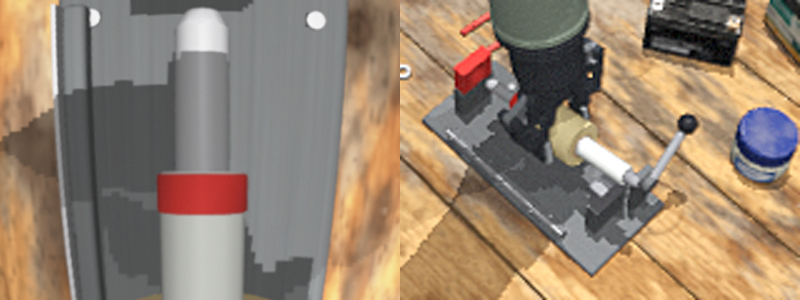

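The tip (≈(202,15) in the left crop) is centred between the base screws (92 and 316), and the stub is above the grey block. Next I push it into the red cup.

```bash
python3 - <<'E'
from h import *
from workcell import bot
s=bot.observe()
P,r=pose(.003,12,0,.001);plan(s,P,r,6,.3)
E
```

```text
dist [-0.0012  0.0258 -0.0014] ang 0.57 per row mm 4.306802073097651
[[[0.017,-0.0,-0.003],[0.0,-0.0,0.0],0.3],[[0.017,-0.0,-0.003],[0.0,-0.0,0.0],0.3],[[0.017,-0.0,-0.003],[0.0,-0.0,0.0],0.3],[[0.017,-0.0,-0.003],[0.0,-0.0,0.0],0.3],[[0.017,-0.0,-0.003],[0.0,-0.0,0.0],0.3],[[0.017,-0.0,-0.003],[0.0,-0.0,0.0],0.3]]
```

{"method": "carry_out", "body": {"targets": [[[0.017,-0.0005,-0.003],[0.001,0,0.001],0.3],[[0.017,-0.0005,-0.003],[0.001,0,0.001],0.3],[[0.017,-0.0005,-0.003],[0,0,0],0.3],[[0.017,-0.0005,-0.003],[0,0,0],0.3],[[0.017,-0.0005,-0.003],[0,0,0],0.3],[[0.017,-0.0005,-0.003],[0,0,0],0.3],[[0,0,0],[0,0,0],0.3]]}}

```text
clock: 11.65
position: [0.4982, -0.1667, 0.2492]
tool_rot: [3.141, 0.208, 1.591]
force: [0.9, -3.8, -3.3]
grip_width: 0.0483
```

```bash
python3 - <<'E'
from h import *
from workcell import bot
s=bot.observe();print(s["clock"],s["position"],s["force"],s["moment"])
P,r=pose(0,12,.024,0);plan(s,P,r,8,.3)
E
```

```text
11.65 [ 0.49824396 -0.16670535  0.24923628] [ 0.92103424 -3.81428422 -3.25509953] [-0.53071921 -0.11880087 -0.03802373]
dist [-0.0002  0.0264 -0.0065] ang 0.12 per row mm 3.399329593014305
[[[0.014,0.0,0.0],[0.0,-0.0,0.0],0.3],[[0.014,0.0,0.0],[0.0,-0.0,0.0],0.3],[[0.014,0.0,0.0],[0.0,-0.0,0.0],0.3],[[0.014,0.0,0.0],[0.0,-0.0,0.0],0.3],[[0.014,0.0,0.0],[0.0,-0.0,0.0],0.3],[[0.014,0.0,0.0],[0.0,-0.0,0.0],0.3],[[0.014,0.0,0.0],[0.0,-0.0,0.0],0.3],[[0.014,0.0,0.0],[0.0,-0.0,0.0],0.3]]
```

{"method": "carry_out", "body": {"targets": [[[0.014,0,0],[0,0,0],0.3],[[0.014,0,0],[0,0,0],0.3],[[0.014,0,0],[0,0,0],0.3],[[0.014,0,0],[0,0,0],0.3],[[0,0,0],[0,0,0],0.3]]}}

```text
clock: 12.28
position: [0.4979, -0.1531, 0.2463]
tool_rot: [3.141, 0.208, 1.591]
force: [2.0, -6.9, -4.5]
grip_width: 0.0483
```

```bash
python3 - <<'E'
from h import *
from workcell import bot,imaging
np.set_printoptions(precision=4,suppress=True)
s=bot.observe();f=imaging.grab_frame("wrist");g=imaging.grab_frame("scene");pickle.dump((s,f,g),open('w5.pkl','wb'))
print(s["clock"],s["position"],s["tool_rot"],s["force"],s["moment"])
P,r=pose(0,12,.024,0);plan(s,P,r,4,.3)
a=cv2.resize(f["pixels"][0:210,140:420],(400,300),interpolation=cv2.INTER_CUBIC)
b=cv2.resize(g["pixels"][225:345,235:395],(400,300),interpolation=cv2.INTER_CUBIC)
cv2.imwrite('pics/w5.png',np.hstack([a,b])[:,:,::-1])
E
```

```text
12.275 [ 0.4979 -0.1531  0.2463] [3.1415 0.2076 1.5906] [ 2.0357 -6.8664 -4.5391] [-1.0155 -0.263  -0.1092]
dist [ 0.0001  0.0128 -0.0035] ang 0.11 per row mm 3.317314046242953
[[[0.013,0.0,0.001],[0.0,-0.0,0.0],0.3],[[0.013,0.0,0.001],[0.0,-0.0,0.0],0.3],[[0.013,0.0,0.001],[0.0,-0.0,0.0],0.3],[[0.013,0.0,0.001],[0.0,-0.0,0.0],0.3]]
```

View pics/w5.png

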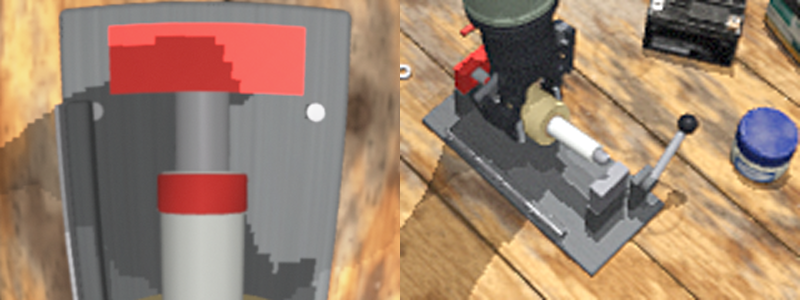

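The sprung end is in the red cup. Axial force is about 6.9 N, and a slight downward load shows it touching the upper rim, which levelling should relieve. I'll continue to full compression, staying a little low.

{"method": "carry_out", "body": {"targets": [[[0.013,0,0.003],[0,0,0],0.3],[[0.013,0,0.003],[0,0,0],0.3],[[0.013,0,0.003],[0,0,0],0.3],[[0.013,0,0.002],[0,0,0],0.3],[[0,0,0],[0,0,0],0.3]]}}

```text
clock: 13.0
position: [0.4977, -0.1413, 0.2411]
tool_rot: [3.141, 0.208, 1.59]
force: [-0.2, -7.9, 1.0]
grip_width: 0.0484
```

```bash
python3 - <<'E'
from h import *
from workcell import bot
np.set_printoptions(precision=4,suppress=True)
s=bot.observe()
print(s["clock"],s["position"],s["tool_rot"],s["force"],s["moment"])
P,r=pose(0,12,.024,0);plan(s,P,r,1,.3)
P,r=pose(0,0,.024,-.001);plan(s,P,r,8,.3)
E
```

```text
13.0 [ 0.4977 -0.1413  0.2411] [3.1414 0.2082 1.5902] [-0.168  -7.8973  1.027 ] [-1.2683 -0.0913 -0.0484]
dist [0.0003 0.001  0.0017] ang 0.08 per row mm 1.9442344660591444
[[[0.002,0.001,-0.007],[0.0,-0.0,0.0],0.3]]
dist [ 0.0009 -0.0327 -0.0141] ang 11.93 per row mm 4.457064752810504
[[[-0.015,0.0,0.01],[0.0,0.008,0.0],0.3],[[-0.015,0.0,0.01],[0.0,0.008,0.0],0.3],[[-0.015,0.0,0.009],[0.0,0.008,0.0],0.3],[[-0.015,0.0,0.009],[0.0,0.008,0.0],0.3],[[-0.016,0.0,0.009],[0.0,0.008,0.0],0.3],[[-0.016,0.0,0.008],[0.0,0.008,0.0],0.3],[[-0.016,0.0,0.008],[0.0,0.008,0.0],0.3],[[-0.016,0.0,0.007],[0.0,0.008,0.0],0.3]]
```

{"method": "carry_out", "body": {"targets": [[[0.009,0,0],[0,0,0],0.3],[[-0.015,0,0.009],[0,0.0083,0],0.3],[[-0.015,0,0.009],[0,0.0083,0],0.3],[[-0.015,0,0.009],[0,0.0083,0],0.3],[[-0.015,0,0.009],[0,0.0083,0],0.3],[[0,0,0],[0,0,0],0.3]]}}

```text
clock: 13.75
position: [0.4979, -0.1563, 0.2342]
tool_rot: [3.141, 0.104, 1.589]
force: [0.1, -9.6, 0.7]
grip_width: 0.0487
```

```bash
python3 - <<'E'
from h import *
from workcell import bot
np.set_printoptions(precision=4,suppress=True)
s=bot.observe()
print(s["clock"],s["position"],s["tool_rot"],s["force"],s["moment"])
P,r=pose(0,0,.026,-.001);plan(s,P,r,4,.3)
E
```

```text
13.75 [ 0.4979 -0.1563  0.2342] [3.1412 0.1036 1.5887] [ 0.125  -9.6152  0.6824] [-1.4814 -0.0344 -0.0036]
dist [ 0.0007 -0.0157 -0.0072] ang 5.94 per row mm 4.322365065693765
[[[-0.015,0.0,0.009],[0.0,0.008,-0.0],0.3],[[-0.015,0.0,0.008],[0.0,0.008,-0.0],0.3],[[-0.015,0.0,0.008],[0.0,0.008,-0.0],0.3],[[-0.016,0.0,0.008],[0.0,0.008,-0.0],0.3]]
```

{"method": "carry_out", "body": {"targets": [[[-0.015,0,0.009],[0,0.0083,0],0.3],[[-0.015,0,0.008],[0,0.0083,0],0.3],[[-0.015,0,0.008],[0,0.0083,0],0.3],[[-0.015,0,0.008],[0,0.008,0],0.3],[[0,0,0],[0,0,0],0.3]]}}

```text
clock: 14.38
position: [0.4982, -0.1719, 0.2268]
tool_rot: [3.141, 0.0, 1.589]
force: [-0.5, -9.6, -0.9]
grip_width: 0.0485
```

```bash
python3 - <<'E'
from h import *
from workcell import bot,imaging
np.set_printoptions(precision=4,suppress=True)
s=bot.observe();g=imaging.grab_frame("scene");f=imaging.grab_frame("wrist")
print(s["clock"],s["position"],s["tool_rot"],s["force"],s["moment"])
for c in(.026,.008):
    P,r=pose(0,0,c,0);plan(s,P,r,6,.3)
a=cv2.resize(f["pixels"][0:210,140:420],(400,300),interpolation=cv2.INTER_CUBIC)
b=cv2.resize(g["pixels"][250:340,275:395],(400,300),interpolation=cv2.INTER_CUBIC)
cv2.imwrite('pics/w6.png',np.hstack([a,b])[:,:,::-1])
E
```

```text
14.375 [ 0.4982 -0.1719  0.2268] [3.1413 0.0003 1.5888] [-0.5446 -9.6258 -0.8636] [-1.682  -0.0276 -0.014 ]
dist [ 0.0004 -0.0001  0.0012] ang 0.07 per row mm 0.21200460256697132
[[[-0.0,0.0,-0.001],[0.0,0.0,-0.0],0.3],[[-0.0,0.0,-0.001],[0.0,0.0,-0.0],0.3],[[-0.0,0.0,-0.001],[0.0,0.0,-0.0],0.3],[[-0.0,0.0,-0.001],[0.0,0.0,-0.0],0.3],[[-0.0,0.0,-0.001],[0.0,0.0,-0.0],0.3],[[-0.0,0.0,-0.001],[0.0,0.0,-0.0],0.3]]
dist [ 0.0008 -0.0181  0.0012] ang 0.07 per row mm 3.0301596198562333
[[[-0.012,0.0,-0.001],[0.0,0.0,-0.0],0.3],[[-0.012,0.0,-0.001],[0.0,0.0,-0.0],0.3],[[-0.012,0.0,-0.001],[0.0,0.0,-0.0],0.3],[[-0.012,0.0,-0.001],[0.0,0.0,-0.0],0.3],[[-0.012,0.0,-0.001],[0.0,0.0,-0.0],0.3],[[-0.012,0.0,-0.001],[0.0,0.0,-0.0],0.3]]
```

View pics/w6.png

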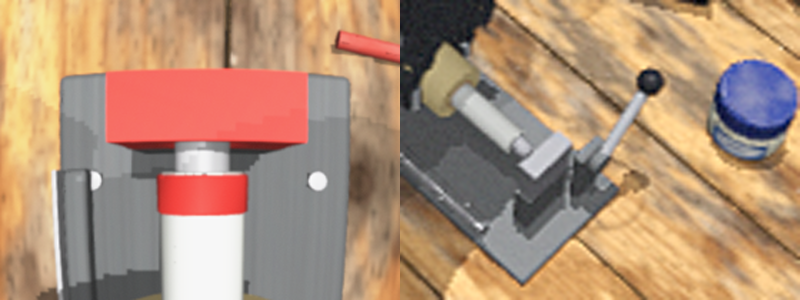

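The spindle is level, its plain end down just inside the grey cheek, with the sprung end in the red cup. Next I move it back towards the grey cup.

{"method": "carry_out", "body": {"targets": [[[-0.012,0,-0.001],[0,0,0],0.3],[[-0.012,0,-0.001],[0,0,0],0.3],[[-0.012,0,-0.001],[0,0,0],0.3],[[-0.012,0,-0.001],[0,0,0],0.3],[[0,0,0],[0,0,0],0.3]]}}

```text
clock: 15.1
position: [0.4985, -0.1832, 0.2279]
tool_rot: [3.141, 0.0, 1.59]
force: [-0.3, -6.4, -2.7]
grip_width: 0.0482
```

{"method": "carry_out", "body": {"targets": [[[-0.012,0,0],[0,0,0],0.3],[[-0.008,0,0],[0,0,0],0.3],[[0,0,0],[0,0,0],0.3]]}}

```text
clock: 15.48
position: [0.4986, -0.1879, 0.2278]
tool_rot: [3.141, 0.0, 1.59]
force: [0.2, -5.8, -2.4]
grip_width: 0.0485
```

```bash
python3 - <<'E'
from h import *
from workcell import bot
np.set_printoptions(precision=4,suppress=True)
s=bot.observe()
print(s["clock"],s["position"],s["tool_rot"],s["force"],s["moment"])
P,r=pose(0,0,.008,0);plan(s,P,r,1,.3)
E
```

```text
15.475 [ 0.4986 -0.1879  0.2278] [3.1413 0.0001 1.5901] [ 0.1711 -5.829  -2.3835] [-1.0871 -0.0467 -0.0327]
dist [ 0.0003 -0.0021  0.0002] ang 0.02 per row mm 2.100623509942199
[[[-0.008,0.001,-0.001],[0.0,0.0,0.0],0.3]]
```

{"method": "carry_out", "body": {"targets": [[[-0.008,0,0],[0,0,0],0.3],[[-0.006,0,0],[0,0,0],0.3],[[0,0,0],[0,0,0],0.3]]}}

```text
clock: 15.85
position: [0.4988, -0.1902, 0.2278]
tool_rot: [3.141, -0.002, 1.591]
force: [-0.6, 4.9, -1.6]
grip_width: 0.0487
```

{"method": "carry_out", "body": {"targets": [[[-0.008,0,0],[0,0,0],0.3],[[0,0,0],[0,0,0],0.3]]}}

```text
clock: 16.1
position: [0.4988, -0.1907, 0.2277]
tool_rot: [-3.141, -0.003, 1.593]
force: [-2.5, 16.2, 1.3]
grip_width: 0.0483
```

The stub bottomed at TCP y ≈ -0.190, as predicted for the seated position. I'll relieve the push, release and retreat.

{"method": "carry_out", "body": {"targets": [[[0.008,0,0],[0,0,0],0.3],[[0,0,0],[0,0,0],0.3],[[0,0,0],[0,0,0],0.7],[[0,0,0],[0,0,0],1],[[0,0,0],[0,0,0],1],[[0,0,0],[0,0,0],1]]}}

```text
clock: 16.85
position: [0.4987, -0.191, 0.2279]
tool_rot: [3.141, -0.0, 1.591]
force: [-0.3, -0.2, -0.5]
grip_width: 0.0856
```

{"method": "carry_out", "body": {"targets": [[[0,0,-0.04],[0,0,0],1],[[0,0,-0.08],[0,0,0],1],[[0,0,-0.12],[0,0,0],1],[[0,0,-0.12],[0,0,0],1],[[0,0,-0.12],[0,0,0],1],[[0,0,-0.08],[0,0,0],1],[[0,0,0],[0,0,0],1]]}}

```text
clock: 17.73
position: [0.4988, -0.191, 0.3696]
tool_rot: [3.139, 0.001, 1.591]
force: [0.3, 0.0, 0.3]
grip_width: 0.0852
```

```bash
python3 - <<'E'
from h import *
from workcell import bot,imaging
np.set_printoptions(precision=4,suppress=True)
s=bot.observe();f=imaging.grab_frame("wrist");pickle.dump((s,f),open('w7.pkl','wb'))
print(s["clock"],s["position"],s["tool_rot"],s["force"],s["grip_width"],s["qpos"].round(2))
cv2.imwrite('pics/w7.png',cv2.resize(f["pixels"],(800,600),interpolation=cv2.INTER_CUBIC)[:,:,::-1])
# brake approach: knob at (.590,-.319,.127); shut fingers on its +x side
plan(s,[.655,-.319,.36],disp(YAW),8,0)
E
```

```text
17.725 [ 0.4988 -0.191   0.3696] [3.1389 0.0008 1.5906] [0.3216 0.0364 0.2595] 0.08523966187046104 [ 0.68  0.47 -0.57  1.86  0.32  0.9  -0.02]
dist [ 0.1562 -0.128  -0.0096] ang 0.16 per row mm 25.266937116445238
[[[-0.066,0.077,0.005],[0.0,0.0,0.0],0],[[-0.066,0.077,0.005],[0.0,0.0,0.0],0],[[-0.066,0.077,0.005],[0.0,0.0,0.0],0],[[-0.066,0.077,0.005],[0.0,0.0,0.0],0],[[-0.066,0.077,0.005],[0.0,0.0,0.0],0],[[-0.065,0.077,0.005],[0.0,0.0,0.0],0],[[-0.065,0.077,0.005],[0.0,0.0,0.0],0],[[-0.065,0.077,0.005],[0.0,0.0,0.0],0]]
```

View pics/w7.png

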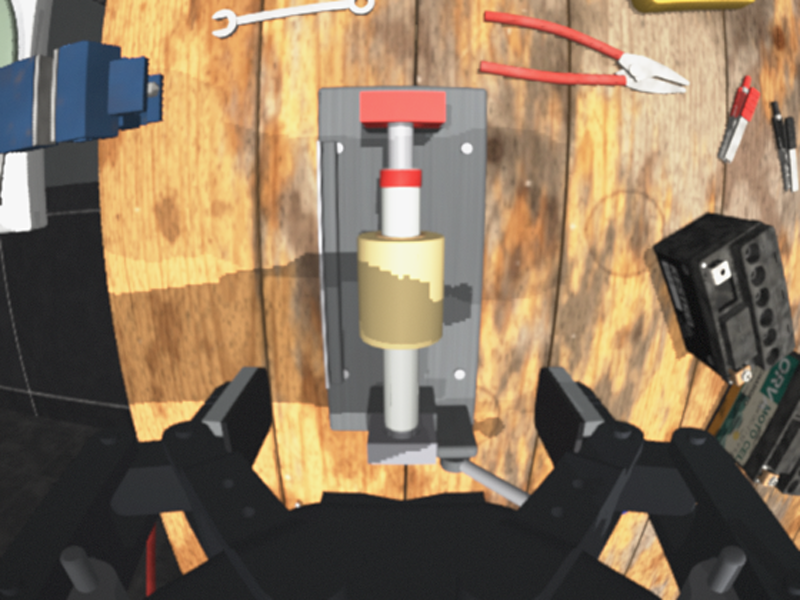

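The spindle sits by itself in both cups: plunger in the red block at (400,125), stub in the grey block at (402,432). Now the brake, with the fingers shut and behind the knob.

{"method": "carry_out", "body": {"targets": [[[-0.066,0.077,0],[0,0,0],0],[[-0.066,0.077,0],[0,0,0],0],[[-0.066,0.077,0],[0,0,0],0],[[-0.066,0.077,0],[0,0,0],0],[[-0.066,0.077,0],[0,0,0],0],[[-0.065,0.077,0],[0,0,0],0],[[-0.065,0.077,0],[0,0,0],0],[[-0.065,0.077,0],[0,0,0],0]]}}

```text
clock: 18.77
position: [0.6557, -0.3196, 0.3666]
tool_rot: [-3.14, -0.001, 1.591]
force: [-0.4, -0.6, 0.1]
grip_width: 0.0002
```

{"method": "carry_out", "body": {"targets": [[[0,0,0],[0,0,0],0],[[0,0,0.05],[0,0,0],0],[[0,0,0.07],[0,0,0],0],[[0,0,0.07],[0,0,0],0],[[0,0,0.07],[0,0,0],0],[[0,0,0.06],[0,0,0],0],[[0,0,0],[0,0,0],0]]}}

```text
clock: 19.65
position: [0.655, -0.319, 0.2863]
tool_rot: [-3.14, -0.001, 1.591]
force: [0.2, 0.3, 0.1]
grip_width: -0.0001
```

{"method": "carry_out", "body": {"targets": [[[0,-0.06,0],[0,0,0],0],[[0,-0.06,0],[0,0,0],0],[[0,-0.06,0],[0,0,0],0],[[0,-0.06,0],[0,0,0],0],[[0,-0.06,0],[0,0,0],0],[[0,-0.06,0],[0,0,0],0],[[0,0,0],[0,0,0],0]]}}

```text
clock: 20.52
position: [0.565, -0.3213, 0.2886]
tool_rot: [3.141, 0.0, 1.59]
force: [1.0, 0.2, -0.1]
grip_width: -0.0001
```

{"method": "carry_out", "body": {"targets": [[[0,-0.04,0],[0,0,0],0],[[0,-0.04,0],[0,0,0],0],[[0,-0.03,0],[0,0,0],0],[[0,-0.03,0],[0,0,0],0],[[0,0,0],[0,0,0],0]]}}

```text
clock: 21.15
position: [0.5298, -0.3218, 0.2878]
tool_rot: [-3.141, -0.0, 1.59]
force: [0.7, 0.3, -0.2]
grip_width: -0.0001
```

{"method": "carry_out", "body": {"targets": [[[0,-0.014,0],[0,0,0],0],[[0,-0.012,0],[0,0,0],0],[[0,0,0],[0,0,0],0]]}}

```text
clock: 21.52
position: [0.5237, -0.3217, 0.2878]
tool_rot: [-3.142, -0.0, 1.591]
force: [0.7, -0.5, -0.2]
grip_width: 0.0001
```

{"method": "carry_out", "body": {"targets": [[[0,-0.012,0],[0,0,0],0],[[0,-0.012,0],[0,0,0],0],[[0,0,0],[0,0,0],0]]}}

```text
clock: 21.9
position: [0.5182, -0.3217, 0.288]
tool_rot: [3.139, -0.0, 1.591]
force: [5.9, 0.3, -1.4]
grip_width: -0.0002
```

{"method": "carry_out", "body": {"targets": [[[0,-0.012,0],[0,0,0],0],[[0,0,0],[0,0,0],0]]}}

```text
clock: 22.15
position: [0.5167, -0.3215, 0.2885]
tool_rot: [3.135, 0.0, 1.592]
force: [19.6, 0.8, -9.1]
grip_width: 0.0
```

The force jumped to 20 N, so the lever is at its stop. I'll back off, rise and check.

{"method": "carry_out", "body": {"targets": [[[0,0.05,0],[0,0,0],0],[[0,0.12,0],[0,0,0],0],[[0,0.05,-0.06],[0,0,0],0],[[0,0,-0.15],[0,0,0],0],[[0,0,-0.2],[0,0,0],0],[[0,0.1,-0.15],[0,0,0],0],[[0,0.1,0],[0,0,0],0],[[0,0,0],[0,0,0],0]]}}

```text
clock: 23.15
position: [0.6208, -0.3192, 0.4274]
tool_rot: [-3.141, -0.001, 1.592]
force: [-0.0, -0.4, -0.9]
grip_width: -0.0002
```

```bash
python3 - <<'E'
from h import *
from workcell import bot,imaging
np.set_printoptions(precision=4,suppress=True)
s=bot.observe();g=imaging.grab_frame("scene");t=imaging.grab_frame("top");pickle.dump((s,g,t),open('w8.pkl','wb'))
print(s["clock"],s["position"],s["force"])
a=cv2.resize(t["pixels"][195:285,280:400],(400,300),interpolation=cv2.INTER_CUBIC)
b=cv2.resize(g["pixels"][225:345,235:395],(400,300),interpolation=cv2.INTER_CUBIC)
cv2.imwrite('pics/w8.png',np.hstack([a,b])[:,:,::-1])
E
```

```text
23.15 [ 0.6208 -0.3192  0.4274] [-0.015  -0.42   -0.8906]
```

View pics/w8.png

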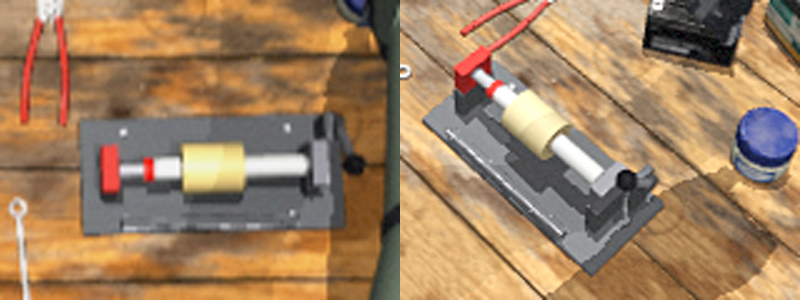

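The spindle is seated, with the plunger in the red block and the stub in the grey one. The knob is forward at (353,163) in the left crop and (627,180) in the right. I'll check the knob position numerically, then hand in.

```bash
python3 - <<'E'
from h import *
from workcell import job
s,g,t=pickle.load(open('w8.pkl','rb'))
x,e=tri(t,[385.9,243.9],g,[325.8,297]);print(x.round(4),e,"angle",.70+np.arctan2(.540-x[0],x[2]-.066))
if abs(x[0]-.495)<.01: print(job.job_done())
E
```

```text
[ 0.4968 -0.3213  0.1298] [np.float64(0.0018195128160961548), np.float64(0.00181951281609606)] angle 1.2946709678521977
the job is handed in; nothing more can be done
None
```

The spindle with its tape roll is sitting by itself in both cups. After letting go of it, I swung the brake lever forward to its stop. I handed the job in at about 23 s of the 59 s allowed.

- **Spindle:** I gripped the roll at right angles to its axis and put the sprung end into the red cup at a 12° tilt. I then pressed it in about 25 mm (9.6 N), levelled it between the cheeks and moved it back into the grey cup. The plain end bottomed within 1 mm of the predicted spot. After release the force read zero, and two pictures showed both ends in their cups.
- **Brake:** The force rose from about 1 N to 20 N at the stop. The knob measured (0.497, -0.321, 0.130), which gives about 1.29 rad against the 1.3 rad stop.
- **Other objects:** In the last crops the pliers, the jar, the battery and the part of the spanner in view looked where they had been. I did not recheck the multimeter or the small spindle.

The only disagreement was during insertion: a brief side load of about 2.5 N, probably from touching the upper rim of the red cup. Lowering the spindle about 1.5 mm cleared it.

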